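# Tip the ribbon tub forward and shelve the cartridges

### The arm

A 7-joint arm with a two-finger parallel gripper is mounted at the origin on the work surface. World frame = base frame: x ahead of the robot, y to its left, z up, the work surface at z = 0. Lengths are in mm, angles in rad, forces in N, time in s.
With the tool pointing down it reaches from about 425 to 950 mm from the base axis. Payload 4.7 kg.
Tool frame: the origin (TCP) lies at the very end of the fingers, on their centre line; the grasp point (between the pads) lies 19 mm behind it; z points along the fingers, y is the line along which they close (so a half turn about z gives the same grasp; the last joint's range is limited). The gripper opens to 87 mm and grips with 3 to 60 N. Pads are 19 mm wide; open, the fingers measure 117 mm over their backs; the gripper's body (75 mm by 190 mm) begins 51 mm behind the grasp point.
Start: joints at [1.223, 0.469, -0.049, 1.532, 0.024, 1.141, -0.082], TCP at [211.611, -640.992, 222.573] pointing down, gripper open.
Joint ranges: [-2.59, 2.59], [-0.33, 1.99], [-1.39, 1.29], [0.1, 2.45], [-1.04, 4.18], [0.21, 1.99], [-2.66, 2.66]. Speed limits (rad/s): [2.57, 2.57, 3.14, 3.14, 3.14, 3.14, 3.14].

### API

Orientations are given as [roll, pitch, yaw] about the fixed x, y, z axes, in that order (R = Rz(yaw) Ry(pitch) Rx(roll)).
In Python, from plant import ctrl gives the robot as it stands.
- The arm moves only by the shell command python3 -m pendant 'ROWS' [FORCE]. ROWS is text: rows parted by semicolons, each of 7 numbers parted by spaces: the opening in per cent of the stroke, from 0 (shut) to 100 (fully open), then the shift along the tool's x, y, z in mm, then the turn, a rotation vector about the tool's x, y, z in rad. In form: claw dx dy dz ax ay az; .... A call has exactly 8 rows; each row is the pose to reach, as a shift and turn from the pose commanded when the call began, along the tool's axes at that moment; what a row does not reach only later rows make up. A row lasts 1/8 s, in which the tool goes at most 62.5 mm and 10.7 degrees, less where a joint would pass 70% of its speed; a pose out of reach is approached as far as the arm can. A call with a gripper value outside its range is refused whole. The fingers move at their own pace and stop on an object; FORCE is the grip in N (left out, the last holds). Time passes only in rows, so rows that repeat a pose let the fingers close, or fill a call up. It gives the time, the measured TCP pose, the force, the opening and the grip force at its end, in the units of the state.
- ctrl.observe(): the state, without advancing time (a new reading comes with each control period).
- ctrl.get_image(name): name is "scene" or "top" or "wrist"; returns the picture (400x640x3 uint8, red, green, blue); there is no depth.
- ctrl.camera_params(name): a dict with "fx", "fy", "cx", "cy" (pixels), "world_to_cam" (4x4, takes a point from world to camera coordinates). Camera axes: x right, y down, z forward; pixel columns grow to the right and rows downward; lengths in mm; the calibration is good to about 2 mm. A picture is of the moment at which its call begins: read the wrist's pose just before it. camera_params takes no time and is no camera call; for the wrist camera it gives the pose at the moment of the call.
- ctrl.job_done(): hands the job in; it is judged then, once.
The state is a dict: "time": time; "joint_pos": joint angles; "joint_velocities": joint speeds; "tau": joint torques, N m; "position": TCP position; "orientation": TCP orientation; "contact_force": force on the tool from outside, world axes, zero at the start; "ft_torque": the same for the moment, N m; "width": opening from 0.0 (shut) to 1.0 (fully open); "grip_force": force on a finger pad.
Only numpy, scipy, OpenCV 4.12 (cv2) and the standard library are available. Lean on these libraries where they do the work, as an engineer would, in place of code of your own. Each camera call takes 0.05 s, during which the arm holds its last target. There are 200 camera calls.

### The job

Tip the beige tub forward on its pivot, take out every blue ribbon cartridge that is at its back, and set them down right way up in a neat side-by-side row on the low shelf: each centred on a white pad of its own and parallel to it, with no empty pad between two cartridges. Then tip the tub fully back home. Leave the insulator post and the copper lug where they are.

Things in the scene. Friction and masses are not known exactly. Their poses are not given: they have to be found in the camera images.
- tub (a joint): Tilt of the beige tub on its pivot, rad: 0 = fully back (home, its floor level), 0.5 = its stop, fully forward (its top tipped towards the robot). A stiff hinge with a balance spring: it stays where it is left; about 4 to 9 N at the tab, either way, turns it.
- tub_hinge (a point): Mid-width point of the tub's pivot, fixed (does not tilt). x points level from the tub's front to its back, away from the robot; y lies along the pivot; z up. The pivot runs along the tub's lower front edge, 20 mm above the desk. A cheek 50 mm high flanks the pivot each side, 157 to 165 mm from the middle.
- hood_edge (a point): Middle of the lower front edge of the fixed beige hood over the tub's back; axes as tub_hinge. It is 110 mm behind the pivot, 222 mm above the desk. The hood is 12 thick, runs 105 mm back from here and 165 mm to either side, on two steel posts at its back corners. With the tub home it bars the way down to the cartridges.
- tub_tab (a point): Middle of the top edge of the tub's black pull tab; axes tilt with the tub (x to its back, y along the pivot, z up out of it). An upright plate 12 thick (x), 80 wide (y), rising 40 mm above the 70 mm front wall. Tub home: 110 mm above the pivot, 2 mm behind it. Hook it from behind to tip the tub, push its front to send it home. Index cards fill the space behind it, 49 mm and more below its top.
- tub_floor (a point): Centre of the floor of the tub's back compartment; axes tilt with the tub. Tub home: 119.5 mm behind the pivot, 11 mm above it. 141 long (x), 290 wide (y); in front a grey divider 45 high, behind a wall 34 high, sides 24 high. Ribs 10 mm high part three lanes 54 wide at y = -90, 0, +90. When it is tipped the cartridges may slide against the divider.
- cartA_center (a point): Centre (half-way up) of a loose blue printer-ribbon cartridge, a block 110 long (its x) x 38 wide (y) x 50 high (z), 0.08 to 0.17 kg, two black reels shown on its top. It starts right way up in a lane at the back of the tub, its x along the tub's. All cartridges are alike; two or three are present (an absent one has no pose), in any lanes.
- cartB_center (a point): Centre (half-way up) of a loose blue printer-ribbon cartridge, a block 110 long (its x) x 38 wide (y) x 50 high (z), 0.08 to 0.17 kg, two black reels shown on its top. It starts right way up in a lane at the back of the tub, its x along the tub's. All cartridges are alike; two or three are present (an absent one has no pose), in any lanes.
- cartC_center (a point): Centre (half-way up) of a loose blue printer-ribbon cartridge, a block 110 long (its x) x 38 wide (y) x 50 high (z), 0.08 to 0.17 kg, two black reels shown on its top. It starts right way up in a lane at the back of the tub, its x along the tub's. All cartridges are alike; two or three are present (an absent one has no pose), in any lanes.
- cartA: The same cartridge; origin at the centre of its underside.
- cartB: The same cartridge; origin at the centre of its underside.
- cartC: The same cartridge; origin at the centre of its underside.
- shelf_pad0 (a point): Centre of the first (-y end) white pad (122 along x by 50 along y, flush) on the top of the fixed brown wooden shelf, a board 190 (x) x 320 (y), top 50 mm above the desk. The cartridge's length lies along this x, either way round. The three pads stand 100 mm apart along y.
- shelf_pad1 (a point): Centre of the middle white pad (122 along x by 50 along y, flush) on the top of the fixed brown wooden shelf, a board 190 (x) x 320 (y), top 50 mm above the desk. The cartridge's length lies along this x, either way round. The three pads stand 100 mm apart along y.
- shelf_pad2 (a point): Centre of the last (+y end) white pad (122 along x by 50 along y, flush) on the top of the fixed brown wooden shelf, a board 190 (x) x 320 (y), top 50 mm above the desk. The cartridge's length lies along this x, either way round. The three pads stand 100 mm apart along y.
- post: Grey ribbed ceramic insulator post, loose, standing, 52 wide, 76 high; origin at the centre of its underside. Leave alone.
- lug: Copper ground lug, loose, 103 long, 23 high, lying; origin on its underside. Leave alone.
Not all that is in view belongs to the job. What is shaped like the cartB but brown is not meant.

How it is judged (in metres and radians):
On the way, in this order (a step that is already met when the one before it is completed fails the run):
1. the tub is tipped well forward with the cartridges still in it (value of joint tub above 0.38 rad and z of cartA_center in the frame of tub_floor between 0 and 0.07 m and x of cartA_center in the frame of tub_floor between -0.07 and 0.07 m and y of cartA_center in the frame of tub_floor between -0.15 and 0.15 m and z of cartB_center in the frame of tub_floor between 0 and 0.07 m and x of cartB_center in the frame of tub_floor between -0.07 and 0.07 m and y of cartB_center in the frame of tub_floor between -0.15 and 0.15 m and z of cartC_center in the frame of tub_floor between 0 and 0.07 m and x of cartC_center in the frame of tub_floor between -0.07 and 0.07 m and y of cartC_center in the frame of tub_floor between -0.15 and 0.15 m), for 0.2 s.
2. every cartridge stands in the row on the shelf (z of cartA_center in the frame of shelf_pad1 between 0.017 and 0.033 m and x of cartA_center in the frame of shelf_pad1 between -0.02 and 0.02 m and angle between the x axis of each of cartA_center, cartB_center, cartC_center and the x axis of shelf_pad1, either way round below 0.15 rad and angle between each of cartA_center, cartB_center, cartC_center's own z axis and vertical below 0.12 rad and (y of cartA_center in the frame of shelf_pad0 between -0.016 and 0.016 m or y of cartA_center in the frame of shelf_pad1 between -0.016 and 0.016 m or y of cartA_center in the frame of shelf_pad2 between -0.016 and 0.016 m) and (horizontal distance between cartA_center and cartB_center below 0.15 m or horizontal distance between cartA_center and cartC_center below 0.15 m) and z of cartB_center in the frame of shelf_pad1 between 0.017 and 0.033 m and x of cartB_center in the frame of shelf_pad1 between -0.02 and 0.02 m and (y of cartB_center in the frame of shelf_pad0 between -0.016 and 0.016 m or y of cartB_center in the frame of shelf_pad1 between -0.016 and 0.016 m or y of cartB_center in the frame of shelf_pad2 between -0.016 and 0.016 m) and (horizontal distance between cartB_center and cartA_center below 0.15 m or horizontal distance between cartB_center and cartC_center below 0.15 m) and z of cartC_center in the frame of shelf_pad1 between 0.017 and 0.033 m and x of cartC_center in the frame of shelf_pad1 between -0.02 and 0.02 m and (y of cartC_center in the frame of shelf_pad0 between -0.016 and 0.016 m or y of cartC_center in the frame of shelf_pad1 between -0.016 and 0.016 m or y of cartC_center in the frame of shelf_pad2 between -0.016 and 0.016 m) and (horizontal distance between cartC_center and cartA_center below 0.15 m or horizontal distance between cartC_center and cartB_center below 0.15 m)), for 0.2 s.
At the end, for the whole second after the job is handed in: Every cartridge present lies right way up on the shelf, centred on a white pad of its own (within 20 mm along it, 16 mm across it, 8 degrees), next to another cartridge without an empty pad between, released and at rest, and the tub is back home (below 0.08 rad) (all of step 2 and contact force between each of cartA, cartB, cartC and the fingers below 0.05 N and linear speed of each of cartA, cartB, cartC below 0.02 m/s and value of joint tub below 0.08 rad); the robot touches nothing.
It fails at once if the insulator post or the copper lug is moved more than 30 mm (distance of any of post, lug from where it was at the start of the episode above 0.03 m).
Of cartA, cartB, cartC only 2 to 3 are there at a start; the rules pass over those that are not, and their reading is None.
At some moment in a run one of cartA, cartB, cartC may be knocked a few centimetres aside while the robot is not near it.
It also fails if it takes over 210 s, if anything falls off the work surface, if the arm or the gripper's body presses on something with over 40 N, if the wrist force passes 120 N, or if a joint passes its speed limit or range.

## Working session

There is one attempt and no reset: what is moved stays moved. The work goes in short steps, Python scripts to look and compute and a shell command to move; the robot and the scene stay as the last step left them, time stands still between calls to the robot, and variables do not carry over. Pictures are saved under pics/ and viewed, at most 14 in all, crops included, and the job is handed in when it is done.

```bash
ls; mkdir -p pics; python3 - <<'E'
from plant import ctrl
import cv2
for n in ("scene","top"):
    cv2.imwrite(f"pics/{n}0.png",ctrl.get_image(n)[:,:,::-1])
    p=ctrl.camera_params(n);print(n,p)
print(ctrl.observe())
E
```

```text
pics
scene {'fx': 501.4165611935643, 'fy': 501.4165611935643, 'cx': 321.49721967625163, 'cy': 205.98998891645215, 'world_to_cam': array([[ 9.65257255e-01,  2.61270762e-01,  4.00267109e-03,
        -5.32253385e+02],
       [ 1.83791277e-01, -6.67963644e-01, -7.21141690e-01,
         4.70986187e+01],
       [-1.85739600e-01,  6.96822904e-01, -6.92776040e-01,
         1.40489313e+03],
       [ 0.00000000e+00,  0.00000000e+00,  0.00000000e+00,
         1.00000000e+00]])}
top {'fx': 394.3531210777881, 'fy': 394.3531210777881, 'cx': 318.3552173158563, 'cy': 202.01954602766966, 'world_to_cam': array([[-2.00952505e-02, -9.99566809e-01, -2.15028984e-02,
         9.73906518e+01],
       [-9.83114124e-01,  2.36680171e-02, -1.81456453e-01,
         5.63419553e+02],
       [ 1.81886779e-01,  1.74933902e-02, -9.83163863e-01,
         1.00879815e+03],
       [ 0.00000000e+00,  0.00000000e+00,  0.00000000e+00,
         1.00000000e+00]])}
{'time': 0.1, 'joint_pos': array([ 1.22307982,  0.46936761, -0.04859279,  1.53356419,  0.02410506,
        1.14099599, -0.08229186]), 'joint_velocities': array([ 0.00047902, -0.0028777 , -0.00030667, -0.00141614, -0.0008653 ,
        0.00033604,  0.00026373]), 'tau': array([ 1.22576068e-03, -5.09170568e+01, -8.10767803e-02, -2.36828327e+01,
       -6.15122658e-02,  3.44534498e-02,  5.36572838e-05]), 'position': array([ 211.41692298, -640.4742233 ,  221.60411301]), 'orientation': array([-3.13984449e+00,  6.59158422e-05,  3.18853683e-01]), 'contact_force': array([0.11863292, 0.37259589, 0.41194788]), 'ft_torque': array([-0.05070967,  0.04440007,  0.02551583]), 'grip_force': 0.0, 'width': 1.0029724151903332}
```

View pics/scene0.png

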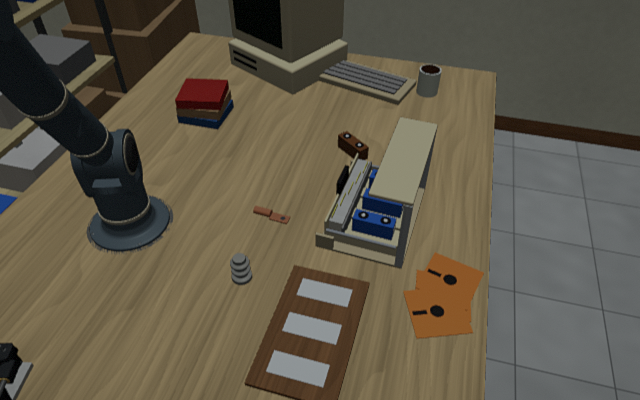

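View pics/top0.png

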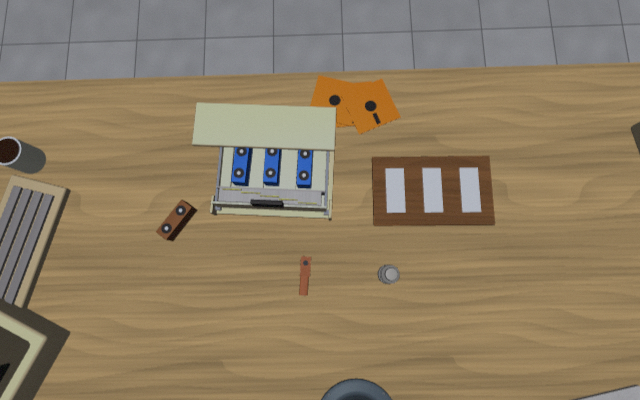

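The scene view shows the tub at about (370,200). In the top view there are three cartridges at cols 241, 272 and 305, the tab at (267,203), the pads at (396/432/470,190), the lug at (305,275) and the post at (388,274).

```bash
cat > h.py <<'E'
import numpy as np, cv2
from plant import ctrl
def ray(name,uv,z,p=None):
    p=p or ctrl.camera_params(name); T=np.linalg.inv(p["world_to_cam"])
    d=T[:3,:3]@np.array([(uv[0]-p["cx"])/p["fx"],(uv[1]-p["cy"])/p["fy"],1]); o=T[:3,3]
    return o+d*(z-o[2])/d[2]
def blobs(m,amin=60):
    c,_=cv2.findContours(m.astype(np.uint8),cv2.RETR_EXTERNAL,cv2.CHAIN_APPROX_NONE)
    return [x for x in c if cv2.contourArea(x)>amin]
def rect(name,c,z,p=None):
    pts=np.array([ray(name,q[0],z,p)[:2] for q in c],np.float32)
    (cx,cy),(w,h),a=cv2.minAreaRect(pts)
    if w<h: w,h,a=h,w,a-90
    return np.round([cx,cy,w,h,(a+90)%180-90],1)
def tf(rows="world"):
    pass
def hsv(im): return cv2.cvtColor(im,cv2.COLOR_RGB2HSV)
E
python3 - <<'E'
from h import *
im=cv2.imread("pics/top0.png")[:,:,::-1]; h=hsv(im)
H,S,V=h[...,0],h[...,1],h[...,2]
print("pads")
m=(S<25)&(V>165); m[:,:370]=0;m[:,500:]=0;m[:150]=0;m[230:]=0
for c in blobs(m): print(rect("top",c,50))
print("blue")
m=(H>105)&(H<130)&(S>120); m[:140]=0;m[220:]=0
for c in blobs(m,30): print(rect("top",c,81),cv2.boundingRect(c))
print("tab")
m=V<45; m[:195]=0;m[215:]=0;m[:,:240]=0;m[:,295:]=0
for c in blobs(m,20): print(rect("top",c,130),cv2.boundingRect(c))
print("hood corners",[ray("top",q,234)[:2].round() for q in ((196,102),(336,107),(193,146),(336,150))])
print("lug",ray("top",(305,275),20).round(),"post",ray("top",(389,273),76).round(),"brown",ray("top",(176,220),50).round())
s=cv2.imread("pics/scene0.png")[:,:,::-1]; h=hsv(s);H,S,V=h[...,0],h[...,1],h[...,2]
m=(S<25)&(V>150); m[:,:260]=0;m[:,370:]=0;m[:270]=0
for c in blobs(m): print("scene pad",rect("scene",c,50))
cv2.imwrite("pics/crop.png",cv2.resize(im[90:235,180:350,::-1],None,fx=4,fy=4,interpolation=2))
E
```

```text
pads
[ 592.1 -223.   116.2   48.1   -1. ]
[ 594.5 -122.8  116.1   48.1   -1.4]
[ 591.1 -323.3  118.5   48.1   -1. ]
blue
[652.4 121.  102.9  37.9  -3.8] (296, 150, 16, 38)
[659.2 207.7  99.6  41.1  -4.2] (263, 149, 18, 37)
[663.2 289.9 103.3  45.9  -5.7] (231, 147, 21, 39)
tab
[546.6 211.9  80.4  10.1  88.6] (251, 203, 33, 5)
hood corners [array([778., 364.]), array([755.,  36.]), array([670., 367.]), array([651.,  39.])]
lug [373. 125.  20.] post [374. -91.  76.] brown [526. 470.  50.]
scene pad [ 587.3 -322.6  120.    46.3   -1.1]
scene pad [ 589.1 -222.3  119.7   45.7   -1.1]
scene pad [ 590.9 -122.1  119.3   45.    -1.1]
```

View pics/crop.png

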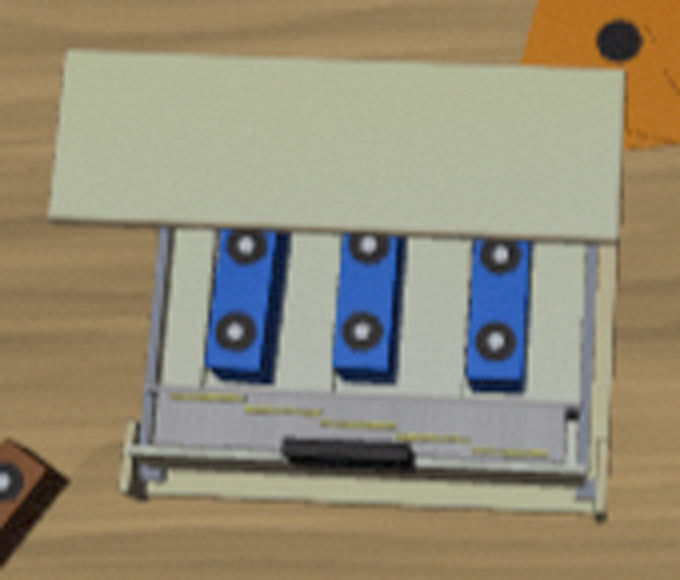

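```bash
cat >> h.py <<'E'
from scipy.spatial.transform import Rotation as R
def go(pos,yaw,tilt=0,frm=None):
    """tool-frame shift and turn to a world TCP pose; tilt leans tool like the tub (pitch back). frm=(pos,rpy) overrides start"""
    s=ctrl.observe(); p0,o=(s["position"],s["orientation"]) if frm is None else frm
    A=R.from_euler("xyz",o); B=R.from_euler("z",yaw)*R.from_euler("y",-tilt)*R.from_euler("x",np.pi)
    print("shift",A.inv().apply(np.array(pos)-p0).round(1),"turn",(A.inv()*B).as_rotvec().round(3))
def st():
    s=ctrl.observe(); print(round(s["time"],2),s["position"].round(1),s["orientation"].round(3),"F",s["contact_force"].round(1),s["width"],s["grip_force"])
E
python3 - <<'E'
from h import *
go((460,-330,230),-.058); go((573,209.5,230),-.058,0,((460,-330,230),(np.pi,0,-.058)))
E
```

```text
shift [ 333.4 -216.9   -8. ] turn [-0.002  0.     0.377]
shift [  81.5 -545.1   -0. ] turn [0. 0. 0.]
```

```bash
python3 -m pendant '0 50 -30 -8 0 0 0.08; 0 100 -65 -8 0 0 0.16; 0 150 -98 -8 0 0 0.24; 0 200 -130 -8 0 0 0.32; 0 250 -163 -8 0 0 0.377; 0 300 -195 -8 0 0 0.377; 0 333 -217 -8 0 0 0.377; 0 333 -217 -8 0 0 0.377' 20; python3 -m pendant '0 8 -61 0 0 0 0; 0 17 -121 0 0 0 0; 0 26 -182 0 0 0 0; 0 35 -242 0 0 0 0; 0 44 -303 0 0 0 0; 0 53 -363 0 0 0 0; 0 61 -424 0 0 0 0; 0 69 -484 0 0 0 0'; python3 - <<'E'
from h import *
st(); go((573,209.5,160),-.058); 
E
```

```text
time: 1.1
position: [462.3, -326.5, 230.3]
orientation: [-3.14, -0.0, -0.051]
contact_force: [-0.8, -0.2, 0.2]
width: 0.171
grip_force: 0.0
time: 2.1
position: [557.4, 148.7, 230.3]
orientation: [3.14, -0.0, -0.061]
contact_force: [0.1, 0.1, 0.4]
width: 0.003
grip_force: 0.0
2.1 [557.4 148.7 230.3] [ 3.14  -0.    -0.061] F [0.1 0.1 0.4] 0.002947993621236428 0.0
shift [ 11.9 -61.8  70.3] turn [ 0.001 -0.    -0.003]
```

```bash
python3 -m pendant '0 6 -30 0 0 0 0; 0 12 -62 0 0 0 0; 0 12 -62 20 0 0 0; 0 12 -62 40 0 0 0; 0 12 -62 50 0 0 0; 0 12 -62 50 0 0 0; 0 12 -62 50 0 0 0; 0 12 -62 50 0 0 0' ; python3 - <<'E'
from h import *
st(); cv2.imwrite("pics/w1.png",ctrl.get_image("wrist")[:,:,::-1]); 
for q in ((-4,40),(-4,-40),(8,40),(8,-40)):
    p=ctrl.camera_params("wrist"); c,s=np.cos(.058),-np.sin(.058)
    X=np.array([549+c*q[0]-s*q[1],211+s*q[0]+c*q[1],130,1]); k=p["world_to_cam"]@X; print(q,(p["fx"]*k[0]/k[2]+p["cx"],p["fy"]*k[1]/k[2]+p["cy"]))
E
```

```text
time: 3.1
position: [573.0, 209.9, 181.4]
orientation: [-3.141, -0.002, -0.058]
contact_force: [-0.3, -0.6, -0.3]
width: 0.007
grip_force: 0.0
3.1 [573.  209.9 181.4] [-3.141e+00 -2.000e-03 -5.800e-02] F [-0.3 -0.6 -0.3] 0.006930459731139512 0.0
(-4, 40) (np.float64(268.9670066421234), np.float64(253.39001952348312))
(-4, -40) (np.float64(381.26429761533626), np.float64(253.3609829664245))
(8, 40) (np.float64(268.0737040350023), np.float64(238.01237388226076))
(8, -40) (np.float64(382.1266133875722), np.float64(237.98505879325356))
```

View pics/w1.png

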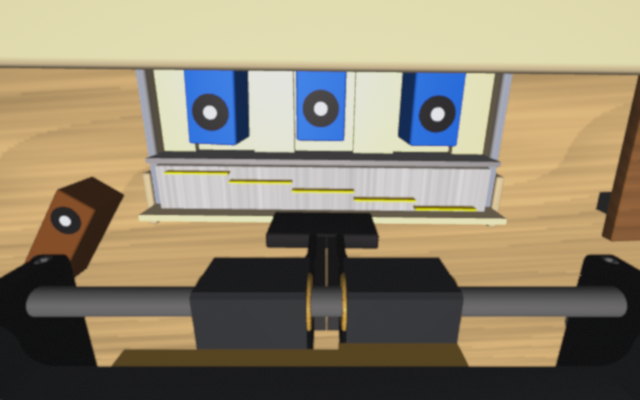

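The wrist view shows the tab's top face at rows 235–247 (back face 213–235), cols 267–378. That puts the pivot at about (551,212), so I shift 5 mm further back before descending.

```bash
python3 -m pendant '0 6 0 0 0 0 0; 0 6 0 20 0 0 0; 0 6 0 40 0 0 0; 0 6 0 60 0 0 0; 0 6 0 75 0 0 0; 0 6 0 85 0 0 0; 0 6 0 85 0 0 0; 0 6 0 85 0 0 0' ; python3 -m pendant '0 -4 0 0 0 0 0; 0 -8 0 0 0 0 0; 0 -12 0 0 0 0 0; 0 -16 0 0 0 0 0; 0 -20 0 0 0 0 0; 0 -24 0 0 0 0 0; 0 -28 0 0 0 0 0; 0 -28 0 0 0 0 0'
```

```text
time: 4.15
position: [578.9, 209.7, 96.2]
orientation: [-3.141, -0.001, -0.058]
contact_force: [0.2, -0.9, 1.0]
width: 0.007
grip_force: 0.0
time: 5.15
position: [554.6, 211.1, 96.7]
orientation: [-3.139, -0.009, -0.059]
contact_force: [8.0, 0.3, -4.4]
width: 0.008
grip_force: 3.6
```

```bash
python3 -m pendant '0 -4 0 0 0 0 0; 0 -8 0 0 0 0 0; 0 -12 0 0 0 0 0; 0 -15 0 0 0 0 0; 0 -18 0 0 0 0 0; 0 -21 0 0 0 0 0; 0 -24 0 0 0 0 0; 0 -24 0 0 0 0 0'; python3 -m pendant '0 -2 0 0 0 0 0; 0 -4 0 0 0 0 0; 0 -5 0 0 0 0 0; 0 -6 0 0 0 0 0; 0 -6 0 0 0 0 0; 0 -6 0 0 0 0 0; 0 -6 0 0 0 0 0; 0 -6 0 0 0 0 0'
```

```text
time: 6.15
position: [531.3, 212.4, 97.3]
orientation: [-3.139, -0.01, -0.059]
contact_force: [8.6, -0.3, -1.4]
width: 0.007
grip_force: 3.5
time: 7.15
position: [529.0, 212.6, 98.3]
orientation: [-3.137, -0.017, -0.06]
contact_force: [13.7, -0.1, -1.5]
width: 0.009
grip_force: 5.9
```

```bash
cat >> h.py <<'E'
PIV=np.array([551,212,20.]); PSI=-.058
def tub(a,b,h,t=.5):
    M=R.from_euler("z",PSI)*R.from_euler("y",-t); return PIV+M.apply([a,b,h])
E
python3 -m pendant '0 6 0 0 0 0 0; 0 10 0 0 0 0 0; 0 10 0 -30 0 0 0; 0 10 0 -60 0 0 0; 0 10 0 -100 0 0 0; 50 10 0 -150 0 0 0; 100 10 0 -170 0 0 0; 100 10 0 -170 0 0 0'
python3 - <<'E'
from h import *
st(); print(tub(104,0,150)); go(tub(104,0,150),PSI,.5)
E
```

```text
time: 8.15
position: [530.1, 212.9, 266.6]
orientation: [-3.141, -0.001, -0.057]
contact_force: [0.4, 0.4, -0.4]
width: 0.261
grip_force: 0.0
8.15 [530.1 212.9 266.6] [-3.141e+00 -1.000e-03 -5.700e-02] F [ 0.4  0.4 -0.4] 0.2609884102642443 0.0
[570.32221007 210.87805346 201.4976403 ]
shift [40.2 -0.2 65.1] turn [-0.001  0.499  0.   ]
```

```bash
python3 -m pendant '100 0 0 0 0 0.15 0; 100 5 0 0 0 0.3 0; 100 15 0 10 0 0.4 0; 100 25 0 25 0 0.5 0; 100 40 0 45 0 0.5 0; 100 40 0 65 0 0.5 0; 100 40 0 65 0 0.5 0; 100 40 0 65 0 0.5 0'
python3 - <<'E'
from h import *
st(); p=ctrl.camera_params("wrist"); im=ctrl.get_image("wrist"); np.save("p.npy",p,allow_pickle=True)
cv2.imwrite("pics/w2.png",im[:,:,::-1])
print("cam",np.linalg.inv(p["world_to_cam"])[:3,3].round())
for b in (-90,0,90):
    for a,bb in ((49,-19),(159,19)):
        k=p["world_to_cam"]@np.append(tub(a,b+bb,61),1); print(b,a,np.round([p["fx"]*k[0]/k[2]+p["cx"],p["fy"]*k[1]/k[2]+p["cy"]]))
E
```

```text
time: 9.15
position: [569.7, 210.6, 200.1]
orientation: [3.141, -0.499, -0.056]
contact_force: [0.7, 0.9, 0.3]
width: 0.996
grip_force: 0.0
9.15 [569.7 210.6 200.1] [ 3.141 -0.499 -0.056] F [0.7 0.9 0.3] 0.9959612107547162 0.0
cam [567. 210. 383.]
-90 49 [454. 261.]
-90 159 [420. 128.]
0 49 [347. 261.]
0 159 [299. 128.]
90 49 [240. 260.]
90 159 [177. 128.]
```

View pics/w2.png

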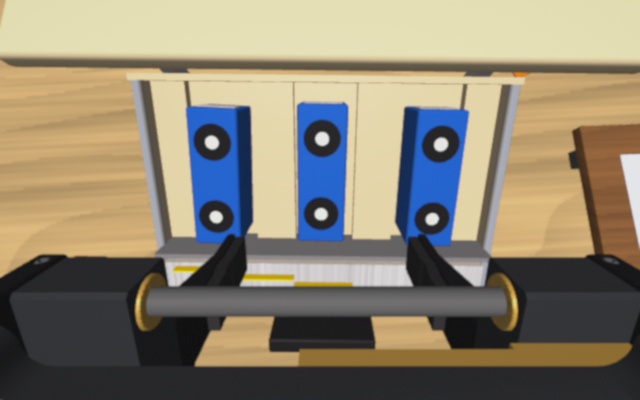

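The cartridges span rows 104–241 at cols about 213, 322 and 432. The tab is at rows 318–348. The back wall top is at row 78 and the divider at about row 240. I predicted about 22 rows lower, so I need to check the tilt and pivot.

```bash
python3 - <<'E'
from h import *
p=np.load("p.npy",allow_pickle=True).item()
def pr(X):
    k=p["world_to_cam"]@np.append(X,1); return (p["fy"]*k[1]/k[2]+p["cy"]).round()
for t in (.35,.4,.45,.5):
  for dx in (0,8,):
    q=lambda a,h: pr(tub(a,0,h,t)+[dx,0,0])
    print(t,dx,"tab back top",q(8,110),"front top",q(-4,110),"div back top",q(49,56),"wall front top",q(190,45),"wall bottom",q(190,11))
print(R.from_matrix(p["world_to_cam"][:3,:3]).inv().apply([0,0,1]))
im=ctrl.get_image("top"); cv2.imwrite("pics/t2.png",im[:,:,::-1])
im=ctrl.get_image("scene"); cv2.imwrite("pics/s2.png",cv2.resize(im[100:300,280:480,::-1],None,fx=3,fy=3,interpolation=2))
E
```

```text
0.35 0 tab back top 322.0 front top 337.0 div back top 245.0 wall front top 78.0 wall bottom 85.0
0.35 8 tab back top 311.0 front top 326.0 div back top 236.0 wall front top 70.0 wall bottom 77.0
0.4 0 tab back top 329.0 front top 344.0 div back top 249.0 wall front top 80.0 wall bottom 84.0
0.4 8 tab back top 318.0 front top 332.0 div back top 240.0 wall front top 71.0 wall bottom 76.0
0.45 0 tab back top 336.0 front top 350.0 div back top 253.0 wall front top 81.0 wall bottom 84.0
0.45 8 tab back top 325.0 front top 338.0 div back top 244.0 wall front top 72.0 wall bottom 76.0
0.5 0 tab back top 343.0 front top 356.0 div back top 258.0 wall front top 84.0 wall bottom 84.0
0.5 8 tab back top 331.0 front top 344.0 div back top 248.0 wall front top 74.0 wall bottom 76.0
[ 0.18568614 -0.01181716 -0.98253805]
```

View pics/s2.png

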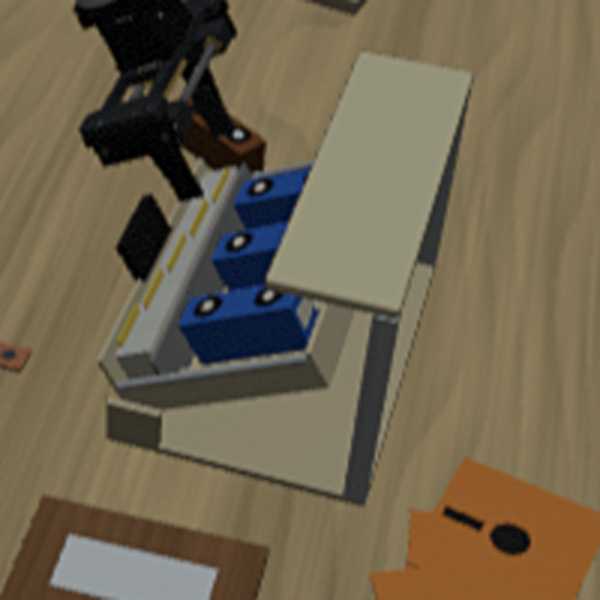

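The tub is about 0.5 rad forward with the hood clear of the front of the cartridges. The cartridges did not slide; they stand about 17 mm behind the divider. I measure them from the reel centres in the wrist view.

```bash
sed -i 's/PIV=np.array(\[551/PIV=np.array([553.5/' h.py; cat >> h.py <<'E'
def tubray(uv,p,h,t=.5):
    T=np.linalg.inv(p["world_to_cam"]); M=R.from_euler("z",PSI)*R.from_euler("y",-t)
    d=T[:3,:3]@np.array([(uv[0]-p["cx"])/p["fx"],(uv[1]-p["cy"])/p["fy"],1]); o=M.inv().apply(T[:3,3]-PIV); d=M.inv().apply(d)
    return (o+d*(h-o[2])/d[2]).round(1)
E
python3 - <<'E'
from h import *
p=np.load("p.npy",allow_pickle=True).item(); im=cv2.imread("pics/w2.png"); 
for ab in (((212,143),(216,217)),((322,139),(321,214)),((440,145),(432,219))):
    P=[]
    for u,v in ab:
        w=im[v-9:v+10,u-9:u+10].min(2)>140; y,x=np.nonzero(w); P.append(tubray((u-9+x.mean(),v-9+y.mean()),p,61)[:2])
    m=(P[0]+P[1])/2; d=P[0]-P[1]; print(m,np.hypot(*d),np.arctan2(d[1],d[0]))
for uv in ((188,105),(216,242),(297,102),(347,102),(298,240),(346,240)): print(uv,tubray(uv,p,61))
print("wall",tubray((320,78),p,45))
m=m
E
```

```text
[115.9   86.35] 60.26051775416471 -0.044820461319628385
[118.7    2.35] 60.40670492586068 -0.014899559601844836
[114.6 -87.4] 60.40298005893418 -0.009933448099204639
(188, 105) [173.   99.2  61. ]
(216, 242) [63.2 89.7 61. ]
(297, 102) [175.2  19.8  61. ]
(347, 102) [175.3 -16.5  61. ]
(298, 240) [65.1 21.7 61. ]
(346, 240) [ 65.2 -18.   61. ]
wall [192.1   3.3  45. ]
```

```bash
python3 - <<'E'
from h import *
st(); go(tub(109,-87,150),PSI,.5); go(tub(109,-87,28),PSI,.5); print(tub(109,-87,28))
E
```

```text
9.3 [570.7 209.9 201.2] [-3.14  -0.501 -0.059] F [ 0.6 -1.  -0.1] 0.998470192568529 0.0
shift [ 7.  85.9  0.7] turn [-0.001 -0.001 -0.001]
shift [  6.9  85.9 122.7] turn [-0.001 -0.001 -0.001]
[630.55113638 120.37947674  96.82969544]
```

```bash
python3 -m pendant '100 4 40 0 0 0 0; 100 7 86 0 0 0 0; 100 7 86 30 0 0 0; 100 7 86 60 0 0 0; 100 7 86 80 0 0 0; 100 7 86 95 0 0 0; 100 7 86 110 0 0 0; 100 7 86 122 0 0 0'; python3 -m pendant '100 0 0 0 0 0 0; 100 0 0 0 0 0 0; 30 0 0 0 0 0 0; 0 0 0 0 0 0 0; 0 0 0 0 0 0 0; 0 0 0 0 0 0 0; 0 0 0 0 0 0 0; 0 0 0 0 0 0 0' 25
```

```text
time: 10.3
position: [630.5, 120.3, 96.5]
orientation: [-3.141, -0.5, -0.059]
contact_force: [0.3, 0.0, -0.8]
width: 1.002
grip_force: 0.0
time: 11.3
position: [629.9, 120.5, 96.8]
orientation: [-3.142, -0.5, -0.058]
contact_force: [-0.4, 0.8, -0.1]
width: 0.435
grip_force: 25.0
```

```bash
python3 -m pendant '0 0 0 -12 0 0 0; 0 0 0 -30 0 0 0; 0 0 0 -50 0 0 0; 0 0 0 -75 0 0 0; 0 0 0 -100 0 0 0; 0 0 0 -125 0 0 0; 0 0 0 -140 0 0 0; 0 0 0 -140 0 0 0'; python3 - <<'E'
from h import *
st(); go((582,-323,200),-.019); go((582,-323,200),-.019,0,((582,-123,200),(np.pi,0,-.019)))
E
```

```text
time: 12.3
position: [562.9, 124.4, 220.9]
orientation: [-3.141, -0.502, -0.059]
contact_force: [-0.1, -0.2, -1.0]
width: 0.433
grip_force: 25.0
12.3 [562.9 124.4 220.9] [-3.141 -0.502 -0.059] F [-0.1 -0.2 -1. ] 0.43253634014569387 24.966750217135996
shift [ 29.6 445.5  39.6] turn [ 0.009 -0.502 -0.038]
shift [  3.8 200.    0. ] turn [ 0. -0.  0.]
```

```bash
python3 -m pendant '0 0 40 0 0 -0.1 0; 0 3 100 3 0.002 -0.2 -0.01; 0 8 160 10 0.004 -0.3 -0.02; 0 14 220 20 0.006 -0.4 -0.03; 0 22 280 30 0.009 -0.502 -0.038; 0 28 340 38 0.009 -0.502 -0.038; 0 30 395 40 0.009 -0.502 -0.038; 0 30 445 40 0.009 -0.502 -0.038';python3 -m pendant '0 0 0 0 0 0 0; 0 0 0 0 0 0 0; 0 0 0 30 0 0 0; 0 0 0 60 0 0 0; 0 0 0 80 0 0 0; 0 0 0 80 0 0 0; 0 0 0 80 0 0 0; 0 0 0 80 0 0 0'; python3 - <<'E'
from h import *
st(); go((582,-323,66.5),-.019)
p=ctrl.camera_params("wrist"); cv2.imwrite("pics/w3.png",ctrl.get_image("wrist")[:,:,::-1])
E
```

```text
time: 13.3
position: [581.9, -325.2, 196.9]
orientation: [3.141, 0.005, -0.021]
contact_force: [1.0, -0.5, -1.6]
width: 0.431
grip_force: 25.0
time: 14.3
position: [583.2, -323.1, 120.5]
orientation: [3.14, -0.0, -0.02]
contact_force: [0.4, -0.5, -1.3]
width: 0.43
grip_force: 25.0
14.3 [ 583.2 -323.1  120.5] [ 3.14 -0.   -0.02] F [ 0.4 -0.5 -1.3] 0.43023759619321184 24.96670121094212
shift [-1.2 -0.2 54. ] turn [ 0.002 -0.    -0.001]
```

View pics/w3.png

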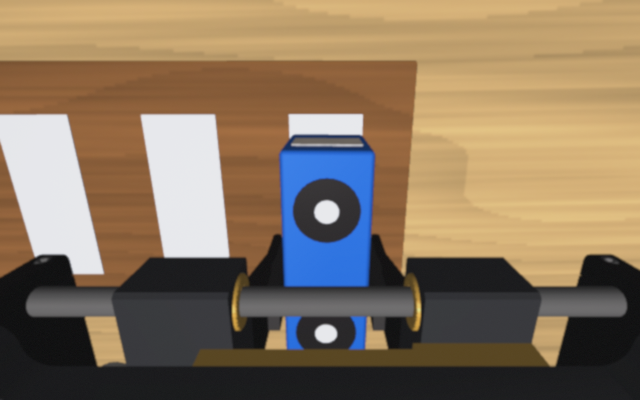

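The cartridge is held straight and centred over pad0 (pad far edge row 114, cols 289–363). I'll check that edge and then lower.

```bash
python3 - <<'E'
from h import *
for uv in ((326,114),(289,114),(363,114),(104,273),(230,257)): print(uv,ray("wrist",uv,50).round(1))
for uv in ((326,134),(326,150)): print(uv,ray("wrist",uv,104 if uv[1]<140 else 154).round(1), ray("wrist",uv,154).round(1))
E
python3 -m pendant '0 0 0 15 0 0 0; 0 0 0 30 0 0 0; 0 0 0 42 0 0 0; 0 0 0 48 0 0 0; 0 0 0 51 0 0 0; 0 0 0 53 0 0 0; 0 0 0 54 0 0 0; 0 0 0 54 0 0 0'
```

```text
(326, 114) [ 650.4 -325.5   50. ]
(289, 114) [ 650.9 -300.4   50. ]
(363, 114) [ 649.9 -350.6   50. ]
(104, 273) [ 531.4 -147.7   50. ]
(230, 257) [ 543.5 -248.7   50. ]
(326, 134) [ 644.1 -325.2  104. ] [ 650.7 -325.2  154. ]
(326, 150) [ 644.5 -325.1  154. ] [ 644.5 -325.1  154. ]
time: 15.35
position: [582.4, -322.9, 66.5]
orientation: [3.141, 0.001, -0.02]
contact_force: [-2.9, 1.3, 6.0]
width: 0.434
grip_force: 25.0
```

```bash
python3 -m pendant '20 0 0 0 0 0 0; 60 0 0 0 0 0 0; 100 0 0 0 0 0 0; 100 0 0 0 0 0 0; 100 0 0 -10 0 0 0; 100 0 0 -40 0 0 0; 100 0 0 -90 0 0 0; 100 0 0 -150 0 0 0'; python3 - <<'E'
from h import *
st(); go(tub(112,2,160),PSI,.5)
E
```

```text
time: 16.35
position: [582.0, -322.4, 216.2]
orientation: [3.141, 0.003, -0.02]
contact_force: [0.5, 0.2, -0.5]
width: 0.993
grip_force: 0.0
16.35 [ 582.  -322.4  216.2] [ 3.141e+00  3.000e-03 -2.000e-02] F [ 0.5  0.2 -0.5] 0.9930368556759094 0.0
shift [ -17.3 -534.9    2.1] turn [-0.009  0.503  0.038]
```

```bash
python3 -m pendant '100 0 -60 -10 0 0 0; 100 -3 -120 -15 0 0.05 0; 100 -5 -180 -15 0 0.1 0; 100 -8 -240 -15 0 0.2 0.01; 100 -10 -300 -10 0 0.3 0.02; 100 -12 -360 -5 0 0.4 0.03; 100 -17 -420 0 -0.009 0.503 0.038; 100 -17 -480 2 -0.009 0.503 0.038'; python3 -m pendant '100 0 -30 0 0 0 0; 100 0 -55 0 0 0 0; 100 0 -55 0 0 0 0; 100 0 -55 0 0 0 0; 100 0 -55 0 0 0 0; 100 0 -55 0 0 0 0; 100 0 -55 0 0 0 0; 100 0 -55 0 0 0 0';  python3 - <<'E'
from h import *
st(); p=ctrl.camera_params("wrist"); cv2.imwrite("pics/w4.png",ctrl.get_image("wrist")[:,:,::-1]); np.save("p.npy",p,allow_pickle=True)
cv2.imwrite("pics/t4.png",ctrl.get_image("top")[:,:,::-1])
go(tub(112,2,28),PSI,.5)
E
```

```text
time: 17.35
position: [574.3, 139.6, 214.0]
orientation: [3.142, -0.503, -0.061]
contact_force: [0.7, 0.3, 0.0]
width: 1.004
grip_force: 0.0
time: 18.35
position: [578.3, 194.3, 213.4]
orientation: [3.142, -0.501, -0.058]
contact_force: [-0.2, 0.0, -0.0]
width: 0.997
grip_force: 0.0
18.35 [578.3 194.3 213.4] [ 3.142 -0.501 -0.058] F [-0.2  0.  -0. ] 0.9972535122544428 0.0
shift [ -3.5 -18.1 129.4] turn [ 0.    -0.001 -0.   ]
```

View pics/w4.png

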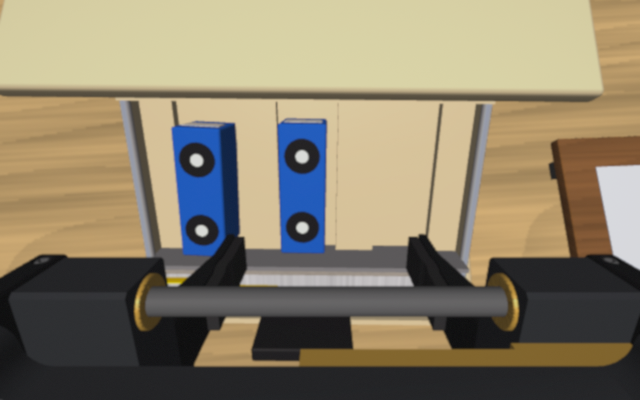

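Two cartridges remain in the tub, with reels at (302,156)/(302,228) and (197,160)/(202,231).

```bash
python3 - <<'E'
from h import *
p=np.load("p.npy",allow_pickle=True).item()
for a,b in (((302,156),(302,228)),((197,160),(202,231))):
    A,B=tubray(a,p,61),tubray(b,p,61); print((A+B)/2,A-B)
im=cv2.imread("pics/t4.png")[:,:,::-1]; h=hsv(im); m=(h[...,0]>105)&(h[...,0]<130)&(h[...,1]>120); m[:,:370]=0
for c in blobs(m,30): print(rect("top",c,90),cv2.boundingRect(c))
E
```

```text
[118.45   2.3   61.  ] [61.3 -1.4  0. ]
[115.5  85.8  61. ] [60.8 -3.   0. ]
[ 587.6 -318.2  114.1   52.9   -1.5] (463, 166, 23, 44)
```

```bash
python3 -m pendant '100 -3 -18 0 0 0 0; 100 -3 -18 30 0 0 0; 100 -3 -18 60 0 0 0; 100 -3 -18 85 0 0 0; 100 -3 -18 100 0 0 0; 100 -3 -18 115 0 0 0; 100 -3 -18 129 0 0 0; 100 -3 -18 129 0 0 0'; python3 -m pendant '100 0 0 0 0 0 0; 30 0 0 0 0 0 0; 0 0 0 0 0 0 0; 0 0 0 0 0 0 0; 0 0 0 0 0 0 0; 0 0 0 0 0 0 0; 0 0 0 0 0 0 0; 0 0 0 0 0 0 0' 25; python3 -m pendant '0 0 0 -12 0 0 0; 0 0 0 -30 0 0 0; 0 0 0 -50 0 0 0; 0 0 0 -75 0 0 0; 0 0 0 -100 0 0 0; 0 0 0 -125 0 0 0; 0 0 0 -140 0 0 0; 0 0 0 -140 0 0 0'; python3 - <<'E'
from h import *
st(); go((583.5,-223.5,180),-.019)
E
```

```text
time: 19.45
position: [638.5, 208.7, 97.9]
orientation: [3.14, -0.5, -0.058]
contact_force: [-0.3, -0.5, 1.2]
width: 1.0
grip_force: 0.0
time: 20.45
position: [638.5, 209.2, 98.8]
orientation: [-3.142, -0.501, -0.058]
contact_force: [-0.5, 1.1, 0.7]
width: 0.436
grip_force: 24.9
time: 21.45
position: [571.4, 213.4, 223.2]
orientation: [-3.139, -0.503, -0.059]
contact_force: [0.1, -0.0, -1.2]
width: 0.429
grip_force: 24.9
21.45 [571.4 213.4 223.2] [-3.139 -0.503 -0.059] F [ 0.1 -0.  -1.2] 0.4293296531618221 24.924240075051785
shift [ 12.3 435.5  55.1] turn [ 0.008 -0.503 -0.038]
```

```bash
python3 -m pendant '0 0 40 0 0 -0.1 0; 0 3 100 3 0.002 -0.2 -0.01; 0 6 160 10 0.004 -0.3 -0.02; 0 8 220 15 0.006 -0.4 -0.03; 0 10 280 25 0.008 -0.503 -0.038; 0 11 340 35 0.008 -0.503 -0.038; 0 12 395 45 0.008 -0.503 -0.038; 0 12 435 55 0.008 -0.503 -0.038';python3 -m pendant '0 0 0 0 0 0 0; 0 0 0 0 0 0 0; 0 0 0 30 0 0 0; 0 0 0 60 0 0 0; 0 0 0 60 0 0 0; 0 0 0 60 0 0 0; 0 0 0 60 0 0 0; 0 0 0 60 0 0 0'; python3 - <<'E'
from h import *
st(); go((583.5,-223.5,67),-.019)
im=ctrl.get_image("wrist"); cv2.imwrite("pics/w5.png",im[:,:,::-1])
E
```

```text
time: 22.45
position: [582.2, -227.2, 177.6]
orientation: [3.139, 0.004, -0.023]
contact_force: [0.9, 0.4, -1.1]
width: 0.43
grip_force: 24.9
time: 23.45
position: [583.5, -223.7, 120.3]
orientation: [3.139, 0.0, -0.02]
contact_force: [0.4, 0.4, -0.6]
width: 0.435
grip_force: 24.9
23.45 [ 583.5 -223.7  120.3] [ 3.139  0.    -0.02 ] F [ 0.4  0.4 -0.6] 0.43504271703610464 24.92415665416047
shift [-0.  -0.3 53.3] turn [ 0.002  0.    -0.001]
```

View pics/w5.png

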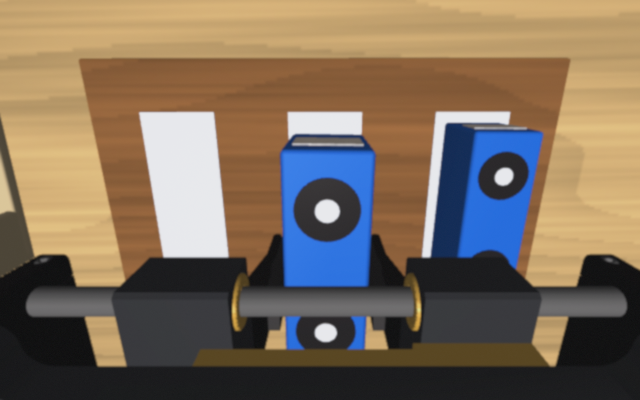

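The held cartridge is centred over pad1 and the first stands square on pad0. I lower and release.

```bash
python3 -m pendant '0 0 0 15 0 0 0; 0 0 0 30 0 0 0; 0 0 0 42 0 0 0; 0 0 0 48 0 0 0; 0 0 0 51 0 0 0; 0 0 0 53 0 0 0; 0 0 0 54 0 0 0; 0 0 0 54 0 0 0'; python3 -m pendant '20 0 0 0 0 0 0; 60 0 0 0 0 0 0; 100 0 0 0 0 0 0; 100 0 0 0 0 0 0; 100 0 0 -10 0 0 0; 100 0 0 -40 0 0 0; 100 0 0 -90 0 0 0; 100 0 0 -150 0 0 0'; python3 - <<'E'
from h import *
st(); go(tub(109,86,160),PSI,.5)
E
```

```text
time: 24.5
position: [582.7, -223.7, 67.0]
orientation: [3.14, 0.002, -0.02]
contact_force: [-4.4, 1.1, 8.5]
width: 0.432
grip_force: 24.9
time: 25.5
position: [582.5, -223.2, 216.4]
orientation: [3.14, 0.004, -0.02]
contact_force: [1.3, -0.3, -0.4]
width: 0.995
grip_force: 0.0
25.5 [ 582.5 -223.2  216.4] [ 3.14   0.004 -0.02 ] F [ 1.3 -0.3 -0.4] 0.9947408814883887 0.0
shift [ -15.4 -519.7    3.1] turn [-0.008  0.504  0.038]
```

```bash
python3 -m pendant '100 0 -60 -10 0 0 0; 100 -3 -120 -15 0 0.05 0; 100 -5 -180 -15 0 0.1 0; 100 -8 -240 -15 0 0.2 0.01; 100 -10 -300 -10 0 0.3 0.02; 100 -12 -360 -5 0 0.4 0.03; 100 -15 -420 0 -0.008 0.504 0.038; 100 -15 -480 3 -0.008 0.504 0.038'; python3 -m pendant '100 0 -20 0 0 0 0; 100 0 -40 0 0 0 0; 100 0 -40 0 0 0 0; 100 0 -40 0 0 0 0; 100 0 -40 0 0 0 0; 100 0 -40 0 0 0 0; 100 0 -40 0 0 0 0; 100 0 -40 0 0 0 0';  python3 - <<'E'
from h import *
st(); p=ctrl.camera_params("wrist"); im=ctrl.get_image("wrist"); cv2.imwrite("pics/w6.png",im[:,:,::-1])
h=hsv(im); m=(h[...,0]>105)&(h[...,0]<130)&(h[...,1]>120)
c=max(blobs(m),key=cv2.contourArea); x,y,w,hh=cv2.boundingRect(c); print(x,y,w,hh)
sub=np.zeros(m.shape,np.uint8); cv2.drawContours(sub,[cv2.convexHull(c)],-1,1,-1)
P=[]
for q in blobs((sub>0)&(im.min(2)>140),40):
    (u,v)=q.reshape(-1,2).mean(0); P.append(tubray((u,v),p,61)); print(u,v,P[-1])
go(tub(109,86,28),PSI,.5)
E
```

```text
time: 26.5
position: [576.7, 243.4, 212.5]
orientation: [3.141, -0.503, -0.06]
contact_force: [1.2, -0.3, 0.9]
width: 1.0
grip_force: 0.0
time: 27.5
position: [580.0, 282.8, 212.1]
orientation: [-3.142, -0.502, -0.059]
contact_force: [-0.2, -0.5, -0.7]
width: 1.003
grip_force: 0.0
27.5 [580.  282.8 212.1] [-3.142 -0.502 -0.059] F [-0.2 -0.5 -0.7] 1.0030777654254999 0.0
285 120 50 133
306.7741935483871 226.1290322580645 [85.7 87.4 61. ]
309.2121212121212 155.21212121212122 [146.   84.5  61. ]
shift [ -2.9 -13.7 129.9] turn [ 0.    -0.002 -0.   ]
```

```bash
python3 -m pendant '100 -3 -14 0 0 0 0; 100 -3 -14 30 0 0 0; 100 -3 -14 60 0 0 0; 100 -3 -14 85 0 0 0; 100 -3 -14 100 0 0 0; 100 -3 -14 115 0 0 0; 100 -3 -14 129 0 0 0; 100 -3 -14 129 0 0 0'; python3 -m pendant '100 0 0 0 0 0 0; 30 0 0 0 0 0 0; 0 0 0 0 0 0 0; 0 0 0 0 0 0 0; 0 0 0 0 0 0 0; 0 0 0 0 0 0 0; 0 0 0 0 0 0 0; 0 0 0 0 0 0 0' 25; python3 -m pendant '0 0 0 -12 0 0 0; 0 0 0 -30 0 0 0; 0 0 0 -50 0 0 0; 0 0 0 -75 0 0 0; 0 0 0 -100 0 0 0; 0 0 0 -125 0 0 0; 0 0 0 -140 0 0 0; 0 0 0 -140 0 0 0'; python3 - <<'E'
from h import *
st(); go((585.5,-123.5,180),-.019)
E
```

```text
time: 28.55
position: [640.1, 293.1, 96.6]
orientation: [3.14, -0.501, -0.058]
contact_force: [0.3, -0.5, 0.2]
width: 1.001
grip_force: 0.0
time: 29.55
position: [640.0, 293.6, 97.5]
orientation: [3.142, -0.502, -0.058]
contact_force: [-0.0, 0.2, 0.4]
width: 0.44
grip_force: 24.6
time: 30.55
position: [572.7, 298.2, 221.9]
orientation: [-3.139, -0.504, -0.059]
contact_force: [-0.2, 0.1, -1.6]
width: 0.436
grip_force: 24.6
30.55 [572.7 298.2 221.9] [-3.139 -0.504 -0.059] F [-0.2  0.1 -1.6] 0.4359734384605817 24.605834556705304
shift [ 12.6 420.3  53.6] turn [ 0.007 -0.504 -0.038]
```

```bash
python3 -m pendant '0 0 40 0 0 -0.1 0; 0 3 100 3 0.002 -0.2 -0.01; 0 6 160 8 0.004 -0.3 -0.02; 0 8 220 12 0.006 -0.4 -0.03; 0 10 280 20 0.007 -0.504 -0.038; 0 11 340 32 0.007 -0.504 -0.038; 0 12 390 43 0.007 -0.504 -0.038; 0 12 420 53 0.007 -0.504 -0.038';python3 -m pendant '0 0 0 0 0 0 0; 0 0 0 0 0 0 0; 0 0 0 30 0 0 0; 0 0 0 60 0 0 0; 0 0 0 60 0 0 0; 0 0 0 60 0 0 0; 0 0 0 60 0 0 0; 0 0 0 60 0 0 0'; python3 - <<'E'
from h import *
st(); go((585.5,-123.5,67),-.019)
im=ctrl.get_image("wrist"); cv2.imwrite("pics/w7.png",im[:,:,::-1])
E
```

```text
time: 31.55
position: [583.6, -128.2, 178.3]
orientation: [3.137, 0.004, -0.025]
contact_force: [-0.3, 0.4, -2.1]
width: 0.441
grip_force: 24.6
time: 32.55
position: [584.9, -124.0, 120.7]
orientation: [3.139, 0.0, -0.02]
contact_force: [0.5, 0.1, -0.8]
width: 0.435
grip_force: 24.6
32.55 [ 584.9 -124.   120.7] [ 3.139  0.    -0.02 ] F [ 0.5  0.1 -0.8] 0.4354572652059045 24.605567089574834
shift [ 0.6 -0.7 53.7] turn [ 0.003  0.    -0.001]
```

View pics/w7.png

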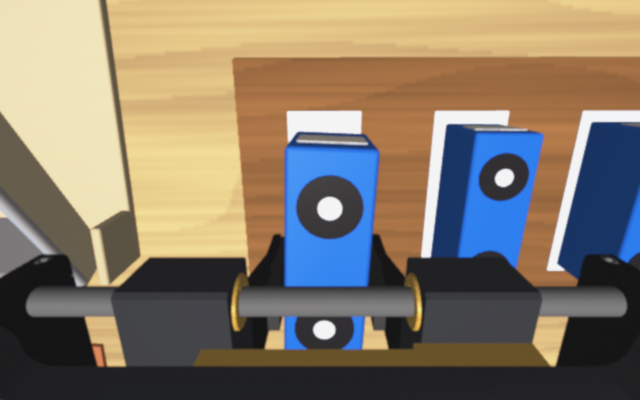

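The third cartridge is over pad2, turned about 0.04 rad in the grip. I correct that while lowering.

```bash
python3 -m pendant '0 0 0 15 0 0 -0.035; 0 0 0 30 0 0 -0.035; 0 0 0 42 0 0 -0.035; 0 0 0 48 0 0 -0.035; 0 0 0 51 0 0 -0.035; 0 0 0 53 0 0 -0.035; 0 0 0 54 0 0 -0.035; 0 0 0 54 0 0 -0.035'; python3 -m pendant '20 0 0 0 0 0 0; 60 0 0 0 0 0 0; 100 0 0 0 0 0 0; 100 0 0 0 0 0 0; 100 0 0 -10 0 0 0; 100 0 0 -40 0 0 0; 50 0 0 -90 0 0 0; 0 0 0 -130 0 0 0'; python3 - <<'E'
from h import *
st(); cv2.imwrite("pics/s8.png",cv2.resize(ctrl.get_image("scene")[140:400,200:460,::-1],None,fx=2.2,fy=2.2))
go((430,212,200),PSI)
E
```

```text
time: 33.6
position: [584.1, -124.4, 67.9]
orientation: [3.14, 0.002, 0.014]
contact_force: [-5.9, 1.4, 12.4]
width: 0.441
grip_force: 24.7
time: 34.6
position: [584.9, -124.1, 198.1]
orientation: [3.139, 0.0, 0.015]
contact_force: [0.8, 0.1, -0.3]
width: 0.848
grip_force: 0.0
34.6 [ 584.9 -124.1  198.1] [3.139 0.    0.015] F [ 0.8  0.1 -0.3] 0.8475722433503208 0.0
shift [-153.  -339.1    0.9] turn [ 0.004 -0.009  0.072]
```

View pics/s8.png

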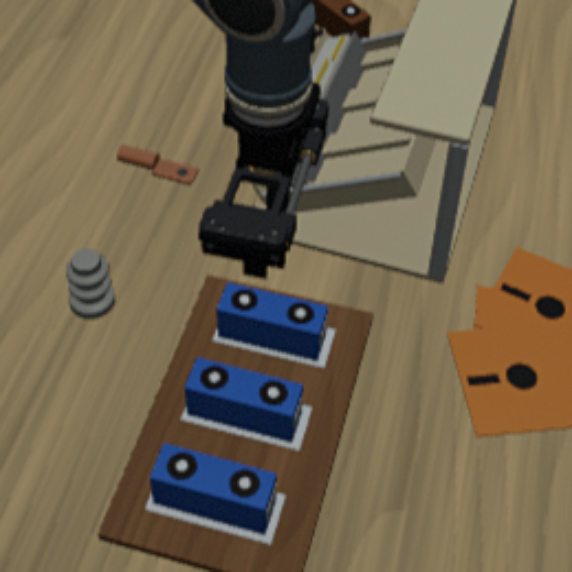

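```bash
python3 -m pendant '0 -25 -55 0 0 0 0.02; 0 -50 -110 0 0 0 0.04; 0 -75 -165 0 0 0 0.06; 0 -95 -220 0 0 0 0.072; 0 -115 -275 0 0 0 0.072; 0 -126 -330 0 0 0 0.072; 0 -126 -338 0 0 0 0.072; 0 -126 -338 0 0 0 0.072'; python3 - <<'E'
from h import *
st(); go((457,216,88),PSI)
E
```

```text
time: 35.65
position: [453.5, 212.2, 195.2]
orientation: [3.139, 0.002, -0.056]
contact_force: [-0.3, -0.6, 0.7]
width: 0.012
grip_force: 0.0
35.65 [453.5 212.2 195.2] [ 3.139e+00  2.000e-03 -5.600e-02] F [-0.3 -0.6  0.7] 0.01231114159953547 0.0
shift [  3.4  -4.3 107.2] turn [0.003 0.002 0.002]
```

```bash
python3 -m pendant '0 3 -4 30 0 0 0; 0 3 -4 60 0 0 0; 0 3 -4 85 0 0 0; 0 3 -4 98 0 0 0; 0 9 -4 98 0 0 0; 0 16 -4 98 0 0 0; 0 22 -4 98 0 0 0; 0 28 -4 98 0 0 0'; python3 -m pendant '0 5 0 0 0 0 0; 0 10 0 0 0 0 0; 0 15 0 0 0 0 0; 0 20 0 0 0 0 0; 0 25 0 0 0 0 0; 0 30 0 0 0 0 0; 0 34 0 0 0 0 0; 0 38 0 0 0 0 0'; python3 -m pendant '0 4 0 0 0 0 0; 0 8 0 0 0 0 0; 0 12 0 0 0 0 0; 0 14 0 0 0 0 0; 0 16 0 0 0 0 0; 0 18 0 0 0 0 0; 0 20 0 0 0 0 0; 0 20 0 0 0 0 0'
```

```text
time: 36.65
position: [482.2, 214.5, 97.5]
orientation: [3.14, 0.001, -0.057]
contact_force: [-0.0, 0.4, -0.6]
width: 0.007
grip_force: 0.0
time: 37.65
position: [515.9, 212.7, 96.6]
orientation: [3.138, 0.009, -0.056]
contact_force: [-8.1, 0.2, 4.0]
width: 0.005
grip_force: 3.5
time: 38.65
position: [536.7, 211.4, 96.6]
orientation: [3.138, 0.007, -0.056]
contact_force: [-6.0, 0.2, 5.1]
width: 0.004
grip_force: 3.1
```

```bash
python3 -m pendant '0 2 0 0 0 0 0; 0 4 0 0 0 0 0; 0 6 0 0 0 0 0; 0 7 0 0 0 0 0; 0 8 0 0 0 0 0; 0 9 0 0 0 0 0; 0 10 0 0 0 0 0; 0 10 0 0 0 0 0'
```

```text
time: 39.65
position: [538.1, 211.3, 96.4]
orientation: [3.135, 0.025, -0.055]
contact_force: [-24.5, -1.1, 20.8]
width: 0.012
grip_force: 12.9
```

The stop is reached (force rose to 24 N). I back away, clear the view and check.

```bash
python3 -m pendant '0 -15 0 0 0 0 0; 0 -40 0 0 0 0 0; 0 -70 0 -20 0 0 0; 0 -80 0 -60 0 0 0; 0 -80 0 -110 0 0 0; 0 -80 0 -150 0 0 0; 0 -80 0 -180 0 0 0; 0 -80 0 -180 0 0 0'; python3 - <<'E'
from h import *
st(); im=ctrl.get_image("top"); a=im[80:300,150:510,::-1]
cv2.imwrite("pics/t9.png",cv2.resize(a,None,fx=2.2,fy=2.2,interpolation=2))
E
```

```text
time: 40.65
position: [471.4, 216.1, 279.6]
orientation: [-3.141, -0.004, -0.057]
contact_force: [0.5, 0.4, 0.1]
width: 0.007
grip_force: 0.0
40.65 [471.4 216.1 279.6] [-3.141 -0.004 -0.057] F [0.5 0.4 0.1] 0.006628388320215898 0.0
```

View pics/t9.png

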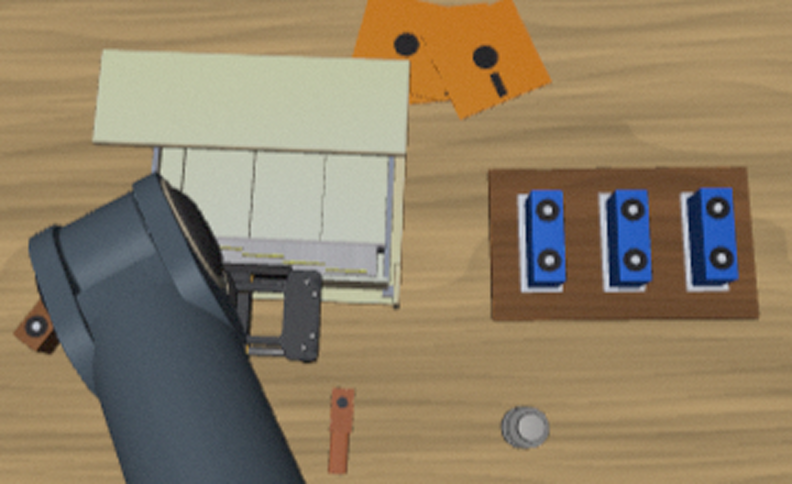

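The tub is home and empty, the three cartridges are in a row on the pads, and the post and lug are unmoved. One numeric check from the reel centres, then I hand in.

```bash
python3 - <<'E'
from h import *
for a,b in (((548,210),(548,260)),((633,210),(635,260)),((718,208),(722,258))):
    P=[ray("top",(150+u/2.2,80+v/2.2),100) for u,v in (a,b)]; d=P[0]-P[1]; print(((P[0]+P[1])/2).round(1),np.hypot(*d[:2]).round(1),np.arctan2(d[1],d[0]).round(3))
E
```

```text
[ 591.6 -124.7  100. ] 60.0 -0.057
[ 589.1 -224.7  100. ] 59.8 -0.036
[ 589.  -324.5  100. ] 59.8 -0.015
```

All three are within 3 mm of their pads and within 0.04 rad of parallel.

```bash
python3 -c "
from plant import ctrl
print(ctrl.job_done())"
```

```text
the job is handed in; nothing more can be done
None
```

The job is handed in (no verdict was returned): all three blue cartridges are upright on their own pads, within about 3 mm and 0.04 rad, the tub was pushed back to its home stop, and the post and lug look unmoved in the last top view.

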